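Set a panel over the end of the sawing board

TASK

The plywood panel on the white sawing board is to be cut at its felt-pen line. With your fingertips, push it back flat against the wooden fence, then push it along the fence to the right (as seen from the robot) until the line lies right at the end of the board and the marked piece sticks out past it. Do not pick the panel up or let it drop, and leave the other things where they are.

Things in the scene. Friction and masses are not known exactly. Their poses are not given: they have to be found in the camera images.
- board: the sawing board, fixed: a smooth level white deck 200 (its x) by 340 mm (its y), top 40 mm above the bench. Origin on the bench under the middle of the deck; x points back to the fence, y to its left-hand end (left and right as seen from the robot). The fence is a wooden bar along the whole back edge, from x = +70 mm (its face) to +100 mm, 26 mm above the deck. Ends and front are open.
- board_end (a point): point in the middle of the top edge of the board's right-hand end (board x 0, y -170 mm, 40 mm above the bench); axes as the board's. The fence ends flush with this end.
- panel: the plywood panel lying loose and flat on the deck, 80 (its x) by 150 mm (its y), 6 mm thick, 40 to 85 g. Origin at the centre of its underside; y points to its left-hand end, x to the long edge that belongs against the fence. A black felt-pen line 3 mm wide crosses it 40 mm from its right-hand (-y) end. It starts 1 to 4 cm off the fence, a little askew, wholly on the deck.
- panel_line (a point): middle of the felt-pen line on the panel's top face (panel x 0, y -35 mm, 6 mm above its underside); axes as the panel's
- square: small try square lying on the deck at the front left corner, well clear of the panel: wooden stock 85 x 18 x 16 mm along its x, thin steel blade 24 mm wide at right angles at the -x end, reaching 84 mm to its -y (along the front edge of the deck); origin under the middle of the stock. Leave alone.
- saw: back saw lying flat on the bench beyond the right-hand end of the board, 310 mm long, 25 mm high; origin where blade and handle meet, blade to its +x. Leave alone.
- glue: white glue bottle 48 mm across and 135 mm tall, standing on the bench left of the board; origin under its centre. Leave alone.
- jar: glass jar with a lid, 68 mm across and 85 mm tall, standing on the bench behind the fence; origin under its centre. Leave alone.
- marker: felt pen 123 mm long and 15 mm thick lying on the bench in front of the board; origin near its middle. Leave alone.
- offcut: small plywood offcut 60 x 95 x 6 mm without a line, lying on the bench in front of the board; origin under its centre. Leave alone.
- knife: putty knife 222 mm long and 20 mm high lying on the bench behind the fence; origin near its middle. Leave alone.
Not all that is in view belongs to the job. Leave any red or turquoise look-alike of the panel alone.

How it is judged:
By the outcome, as a careful person would: the job done as asked, in the order asked, and still so for the second after the job is handed in, with the robot touching nothing.
It also fails if it takes over 51 s, if anything falls off the work surface, if the arm or the gripper's body presses on something with over 40 N, if the wrist force passes 120 N, or if a joint passes its speed limit or range.

ROBOT

A 6-joint arm with a two-finger parallel gripper is mounted at the origin on the work surface. World frame = base frame: x ahead of the robot, y to its left, z up, the work surface at z = 0. Lengths are in m, angles in rad, forces in N, time in s.
With the tool pointing down it reaches from about 0.35 to 0.975 m from the base axis. Payload 4.9 kg.
Tool frame: the origin (TCP) lies midway between the tips of the shut fingers; the grasp point (between the pads) lies 19 mm behind it; x points along the fingers, y is the direction in which the jaws open and shut, and the axes are right-handed (so a half turn about x gives the same grasp; the last joint's range is limited). The gripper opens to 85 mm and grips with 20 to 120 N. Pads are 22 mm wide; open, the fingers measure 114 mm over their backs; the gripper's body (76 mm by 85 mm) begins 54 mm behind the grasp point. The pads swing forward as they close: fully open they stand 13 mm farther back than shut.
Start: joints at [-1.373, 0.053, 1.613, -0, 1.476, -0.119], TCP at [0.195, -0.594, 0.231] pointing down, gripper open.
Joint ranges: [-3.01, 3.01], [-1.01, 2.22], [0.06, 2.58], [-1.02, 4.17], [0.09, 2.62], [-3.14, 3.14]. Speed limits (rad/s): [2.57, 2.57, 3.14, 3.14, 3.14, 3.14].

INTERFACE

Orientations are given as a unit quaternion [w, x, y, z].
In Python, from plant import r, cams gives the robot as it stands. The module is installed in compiled form; this text tells all that it offers.
- The arm moves only by the shell command python3 -m pendant 'ROWS' [FORCE]. ROWS is a JSON object of lists of equal length, an entry for each row: "offset": the shift along the tool's x, y, z in units of 30 mm (1.0 is 30 mm), a list of three; "spin": the turn about the tool's x in units of 8 degrees (1.0 is 8 degrees); "jaw": the opening, from 0 (shut) to 1 (fully open). A call has 1 to 10 rows; each row shifts and turns the commanded pose from where the row before left it, along the tool's axes as they then stand; what a row does not reach is not made up. A row lasts 1/8 s, in which the tool goes at most 62.5 mm and 10.7 degrees, less where a joint would pass 70% of its speed; a pose out of reach is approached as far as the arm can. A call is refused whole if a number of a shift passes 1 or a number of a turn 1, either way. A call with a gripper value outside its range is refused whole. The fingers move at their own pace and stop on an object; FORCE is the grip in N (left out, the last holds). Time passes only in rows, so rows that do not move let the fingers close. It gives the time, the measured TCP pose, the force and the opening at its end, in the units of the state.
- r.read_state(): the state, without advancing time (a new reading comes with each control period).
- cams.read_camera(name): name is "side" or "top"; returns a dict with "frame" (400x640x3 uint8, red, green, blue), "fx", "fy", "cx", "cy" (pixels), "eye" and "attitude" of the camera in the world. Camera axes: x right, y up, looking along -z (the intrinsics and any distortion apply to the point x, -y, -z); pixel columns grow to the right and rows downward; lengths in m; the calibration is good to about 2 mm. A picture is of the moment at which its call begins. There is no depth.
- r.sign_off(): hands the job in, once; it reports no verdict.
The state is a dict: "t": time; "qpos": joint angles; "joint_velocities": joint speeds; "joint_efforts": joint torques, N m; "ee_pos": TCP position; "tool_rot": TCP orientation; "ft_force": force on the tool from outside, world axes, zero at the start; "wrist_torque": the same for the moment, N m; "gripper_width": finger opening in m.
Only numpy, scipy, OpenCV 4.12 (cv2) and the standard library are available. Lean on these libraries where they do the work, as an engineer would, in place of code of your own. Each camera call takes 0.05 s, during which the arm holds its last target.

## Working session

There is one attempt and no reset: what is moved stays moved. The work goes in short steps, Python scripts to look and compute and a shell command to move; the robot and the scene stay as the last step left them, time stands still between calls to the robot, and variables do not carry over. Pictures are saved under pics/ and viewed, and the job is handed in when it is done.

```bash
mkdir -p pics; python3 - <<'E'
from plant import r,cams
import cv2
s=r.read_state();print({k:s[k] for k in('t','ee_pos','tool_rot','ft_force','gripper_width')})
for n in('top','side'):
    c=cams.read_camera(n);cv2.imwrite(f'pics/{n}0.png',c['frame'][:,:,::-1])
    print(n,{k:v for k,v in c.items() if k!='frame'})
E
```

```text
{'t': 0.0, 'ee_pos': array([ 0.19456138, -0.59328207,  0.23007318]), 'tool_rot': array([-0.11080518, -0.69821832, -0.11224496,  0.69829396]), 'ft_force': array([-0.760456  , -0.15448435,  0.23144395]), 'gripper_width': 0.08514572641693043}
top {'fx': 372.3431277275529, 'fy': 372.3431277275529, 'cx': 320.1482565121232, 'cy': 198.45914276093026, 'eye': array([0.43882579, 0.04825896, 1.02734671]), 'attitude': array([ 0.70700852,  0.03157881, -0.02387963, -0.70609596])}
side {'fx': 424.72972959653754, 'fy': 424.72972959653754, 'cx': 323.113798068615, 'cy': 188.84080759217437, 'eye': array([0.22629037, 0.75318471, 0.89679824]), 'attitude': array([-0.1857952 , -0.08048114,  0.36227761,  0.90981199])}
```

View pics/top0.png

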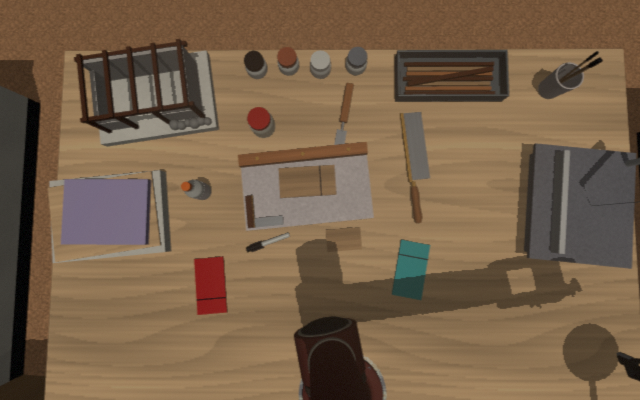

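View pics/side0.png

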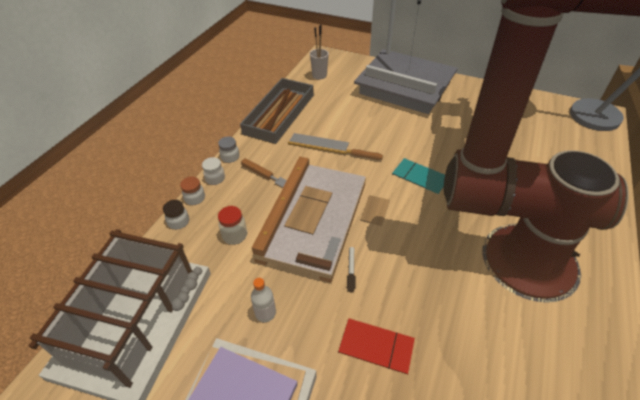

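The top view shows the panel at about (307,181) with its line near x=321, the fence from (240,160) to (367,149), and the deck's right end near x≈370. The side view agrees. I'll zoom in and measure.

```bash
cat > h.py <<'E'
import numpy as np,cv2
from scipy.spatial.transform import Rotation as R
from plant import r,cams
def rot(q): return R.from_quat([q[1],q[2],q[3],q[0]])
def ray(c,uv,z):
    uv=np.atleast_2d(uv).astype(float)
    d=np.c_[(uv[:,0]-c['cx'])/c['fx'],-(uv[:,1]-c['cy'])/c['fy'],-np.ones(len(uv))]
    d=rot(c['attitude']).apply(d); t=(z-c['eye'][2])/d[:,2]
    return c['eye']+d*t[:,None]
def proj(c,P):
    p=rot(c['attitude']).inv().apply(np.atleast_2d(P)-c['eye'])
    return np.c_[c['cx']-c['fx']*p[:,0]/p[:,2],c['cy']+c['fy']*p[:,1]/p[:,2]]
def crop(c,x0,y0,x1,y1,k,name):
    cv2.imwrite('pics/'+name,cv2.resize(c['frame'][y0:y1,x0:x1,::-1],None,fx=k,fy=k,interpolation=cv2.INTER_CUBIC))
E
python3 - <<'E'
from h import *
c=cams.read_camera('top');crop(c,230,130,385,240,5,'tz.png')
c=cams.read_camera('side');crop(c,245,145,375,285,4,'sz.png')
E
```

```text
(no output)
```

View pics/tz.png

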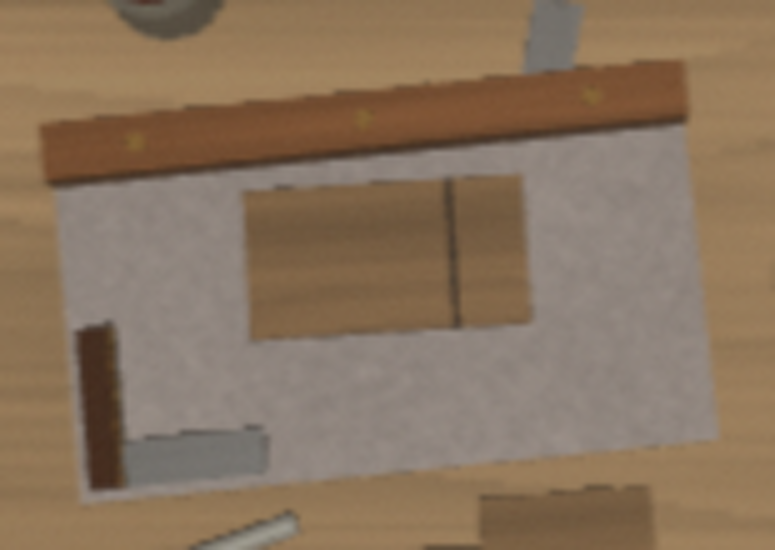

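View pics/sz.png

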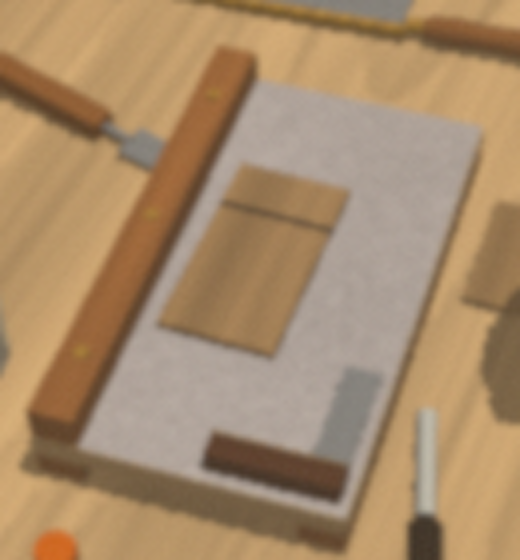

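```bash
cat >> h.py <<'E'
def T2(x,y,th): return np.array([[np.cos(th),-np.sin(th),x],[np.sin(th),np.cos(th),y],[0,0,1]])
def quad(mask):
    n,l,st,_=cv2.connectedComponentsWithStats(mask.astype(np.uint8),connectivity=4)
    k=1+np.argmax(st[1:,4]); m=(l==k).astype(np.uint8)
    return cv2.findContours(m,cv2.RETR_EXTERNAL,cv2.CHAIN_APPROX_NONE)[0][0][:,0,:],st[k]
def up(c,k=4): 
    im=cv2.resize(c['frame'],None,fx=k,fy=k,interpolation=cv2.INTER_CUBIC)
    return im,cv2.cvtColor(im,cv2.COLOR_RGB2HSV)
def topx(uv,k=4): return (np.asarray(uv,float)+.5)/k-.5
E
python3 - <<'E'
from h import *
for n,pts in(('top',[(255,200),(340,200),(360,190),(310,180),(300,170),(280,156),(250,200),(321,180)]),('side',[(340,190),(310,200),(300,215),(290,190),(285,255)])):
    c=cams.read_camera(n);h=cv2.cvtColor(c['frame'],cv2.COLOR_RGB2HSV)
    for u,v in pts: print(n,u,v,h[v,u],c['frame'][v,u])
E
```

```text
top 255 200 [ 12  31 146] [146 135 128]
top 340 200 [ 13  32 144] [144 134 126]
top 360 190 [ 12  32 144] [144 133 126]
top 310 180 [ 15 112 118] [118  92  66]
top 300 170 [ 16 113 122] [122  96  68]
top 280 156 [ 13 147 123] [123  83  52]
top 250 200 [ 12 135  68] [68 46 32]
top 321 180 [ 15 104  96] [96 77 57]
side 340 190 [ 14  33 171] [171 159 149]
side 310 200 [ 16 118 147] [147 116  79]
side 300 215 [ 16 117 146] [146 115  79]
side 290 190 [ 13 156 155] [155 102  60]
side 285 255 [ 13  30 178] [178 166 157]
```

```bash
cat >> h.py <<'E'
def cornerfit(cnt,eps):
    """4-corner quad from contour: approx corners, then fitted edge lines"""
    hull=cv2.convexHull(cnt); a=hull
    e=eps
    while len(a)>4: a=cv2.approxPolyDP(hull,e,True); e+=1
    a=a[:,0].astype(float); L=[]
    P=cnt.astype(float)
    for i in range(4):
        p,q=a[i],a[(i+1)%4]; d=(q-p)/np.linalg.norm(q-p); n=np.array([-d[1],d[0]])
        s=(P-p)@d/np.linalg.norm(q-p); dist=abs((P-p)@n)
        sel=P[(s>.12)&(s<.88)&(dist<7)]
        f=cv2.fitLine(sel.astype(np.float32),cv2.DIST_HUBER,0,.01,.01).ravel(); L.append(f)
    out=[]
    for i in range(4):
        f,g=L[i-1],L[i]; t=np.linalg.solve(np.c_[f[:2],-g[:2]],g[2:]-f[2:]); out.append(f[2:]+t[0]*f[:2])
    return np.array(out)
def measure(n,k=4):
    c=cams.read_camera(n); im,h=up(c,k)
    m=(h[...,1]<70)&(h[...,2]>115)
    if n=='top': roi=(235,140,380,240)
    else: roi=(245,145,380,285)
    z=np.zeros(m.shape,bool); z[roi[1]*k:roi[3]*k,roi[0]*k:roi[2]*k]=1
    cd,_=quad(m&z); Q=cornerfit(cd,4)
    D=ray(c,topx(Q,k),.040)
    fill=np.zeros(m.shape,np.uint8); cv2.fillPoly(fill,[np.round(Q).astype(np.int32)],1)
    pm=(h[...,1]>72)&(h[...,2]>60)&(fill>0)
    return c,im,h,Q,D,pm,fill
E
python3 - <<'E'
from h import *
for n in('top','side'):
    c,im,h,Q,D,pm,fill=measure(n)
    cnt,st=quad(cv2.erode(pm.astype(np.uint8),None)*0+pm)
    q=cornerfit(cnt,4); W=ray(c,topx(q),.046)
    print(n,'deck',D[:,:2].round(4).tolist(),'edges',np.linalg.norm(np.roll(D,-1,0)-D,axis=1).round(4))
    print('panel',W[:,:2].round(4).tolist(),np.linalg.norm(np.roll(W,-1,0)-W,axis=1).round(4),st)
    o=im.copy()
    cv2.polylines(o,[np.round(Q).astype(int)],True,(255,0,0),1);cv2.polylines(o,[np.round(q).astype(int)],True,(0,0,255),1)
    x0,y0,x1,y1=(235,140,380,240) if n=='top' else (245,145,380,285)
    cv2.imwrite(f'pics/m_{n}.png',o[y0*4:y1*4,x0*4:x1*4,::-1])
E
```

```text
top deck [[0.6342, -0.0645], [0.4664, -0.0815], [0.4316, 0.2555], [0.5996, 0.2734]] edges [0.1686 0.3388 0.1689 0.3397]
panel [[0.6068, 0.0235], [0.5281, 0.0177], [0.5186, 0.1657], [0.5977, 0.1709]] [0.079  0.1483 0.0792 0.1477] [ 1114   660   231   132 26735]
side deck [[0.6373, -0.0658], [0.4668, -0.0828], [0.4318, 0.2558], [0.6028, 0.2727]] edges [0.1713 0.3403 0.1719 0.3403]
panel [[0.608, 0.022], [0.5285, 0.0161], [0.5188, 0.1679], [0.5986, 0.1726]] [0.0797 0.152  0.0799 0.1509] [ 1138   744   191   193 21143]
```

View pics/m_top.png

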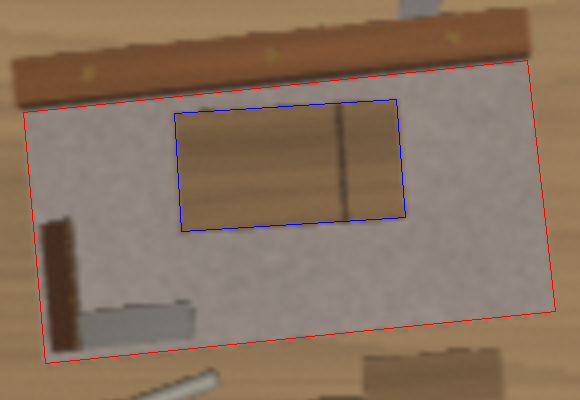

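View pics/m_side.png

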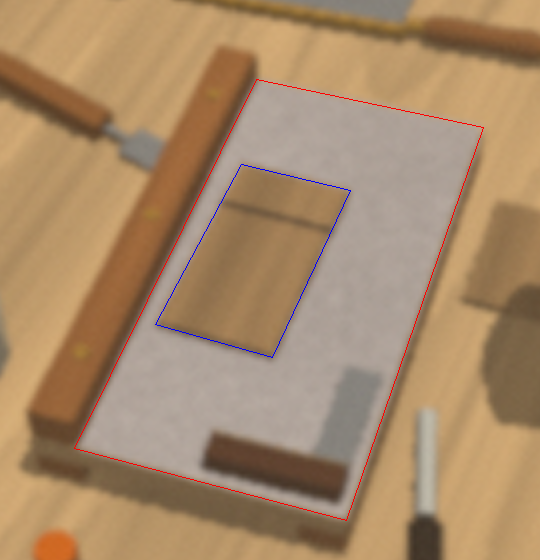

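```bash
cat >> h.py <<'E'
TH=.1027; B=np.array([.5487,.0972]); EX=np.array([np.cos(TH),np.sin(TH)]); EY=np.array([-EX[1],EX[0]])
def b2w(x,y,z): return np.r_[B+x*EX+y*EY,z]
def w2b(p): d=np.asarray(p)[:2]-B; return np.array([d@EX,d@EY])
def plan(x,y,z,s=None):
    """print total offset (units, in the tool axes) + spin to reach board xy / world z with tool y along board y"""
    s=s or r.read_state(); T=rot(s['tool_rot']); A=T.as_matrix()
    yy=A[:2,1]; a=np.arctan2(yy[1],yy[0]); want=np.arctan2(EY[1],EY[0])
    dw=(want-a+np.pi/2)%np.pi-np.pi/2   # world yaw change, mod pi
    sp=dw*np.sign(A[2,0]) 
    d=b2w(x,y,z)-s['ee_pos']
    print('t',round(s['t'],2),'board xy mm',(w2b(s['ee_pos'])*1e3).round(1),'z',(s['ee_pos'][2]*1e3).round(1),'F',s['ft_force'].round(1),'w',round(s['gripper_width'],4))
    print('tool axes x',A[:,0].round(3),'y',A[:,1].round(3),'z',A[:,2].round(3),'q6',s['qpos'][5].round(2))
    print('offset now-axes',(A.T@d/.03).round(2),'spin units',np.degrees(sp).round(1)/8)
    A2=(T*R.from_rotvec([sp,0,0])).as_matrix()
    print('offset after-spin axes',(A2.T@d/.03).round(2), 'y2',A2[:,1].round(3))
E
python3 - <<'E'
from h import *
plan(-.06,-.005,.12)
E
```

```text
t 0.4 board xy mm [-423.  -651.1] z 231.1 F [-0.2  0.1 -0. ] w 0.0855
tool axes x [-0.  0. -1.] y [ 0.312 -0.95  -0.   ] z [-0.95  -0.312 -0.   ] q6 -0.12
offset now-axes [  3.71 -18.47 -16.4 ] spin units 1.5375
offset after-spin axes [  3.71 -21.53 -12.1 ] y2 [ 0.103 -0.995 -0.   ]
```

```bash
python3 -m pendant '{"offset":[[0,-0.8,-0.4],[0,-1,-0.56],[0,-1,-0.56],[0,-1,-0.56],[0,-1,-0.56],[0,-1,-0.56],[0,-1,-0.56],[0,-1,-0.56],[0,-1,-0.56],[0,-1,-0.56]],"spin":[0.8,0.74,0,0,0,0,0,0,0,0],"jaw":[0.65,0.65,0.65,0.65,0.65,0.65,0.65,0.65,0.65,0.65]}' 20
python3 - <<'E'
from h import *
plan(-.06,-.005,.12)
E
```

```text
t: 1.65
ee_pos: [0.3186, -0.2811, 0.2315]
tool_rot: [0.036, 0.706, 0.036, -0.706]
ft_force: [0.2, -0.0, -0.6]
gripper_width: 0.0554
t 1.65 board xy mm [-267.7 -352.7] z 231.5 F [ 0.2 -0.  -0.6] w 0.0554
tool axes x [ 0. -0. -1.] y [ 0.101 -0.995  0.   ] z [-0.995 -0.101 -0.   ] q6 0.57
offset now-axes [  3.71 -11.6   -6.91] spin units -0.0125
offset after-spin axes [  3.71 -11.59  -6.92] y2 [ 0.103 -0.995  0.   ]
```

```bash
python3 -m pendant '{"offset":[[0,-1,-0.6],[0,-1,-0.6],[0,-1,-0.6],[0,-1,-0.6],[0,-1,-0.6],[0,-1,-0.6],[0,-1,-0.6],[0,-1,-0.6],[0.3,-1,-0.6],[0.5,-1,-0.6]],"spin":[0,0,0,0,0,0,0,0,0,0],"jaw":[0.65,0.65,0.65,0.65,0.65,0.65,0.65,0.65,0.65,0.65]}'
python3 - <<'E'
from h import *
plan(-.06,-.005,.07)
E
```

```text
t: 2.9
ee_pos: [0.4678, 0.0357, 0.208]
tool_rot: [0.036, 0.707, 0.036, -0.705]
ft_force: [-0.1, 0.5, 0.1]
gripper_width: 0.0554
t 2.9 board xy mm [-86.8 -52.9] z 208.0 F [-0.1  0.5  0.1] w 0.0554
tool axes x [ 0.002 -0.    -1.   ] y [ 0.102 -0.995  0.001] z [-0.995 -0.102 -0.002] q6 1.39
offset now-axes [ 4.6  -1.6  -0.88] spin units -0.0
offset after-spin axes [ 4.6  -1.6  -0.88] y2 [ 0.103 -0.995  0.001]
```

```bash
python3 -m pendant '{"offset":[[0.5,-0.8,-0.45],[1,-0.8,-0.43],[1,0,0],[1,0,0],[1,0,0],[0.1,0,0],[0,0,0]],"spin":[0,0,0,0,0,0,0],"jaw":[0.65,0.65,0.65,0.65,0.65,0.65,0.65]}'
python3 - <<'E'
from h import *
plan(-.06,-.005,.043)
c=cams.read_camera('top');crop(c,230,130,385,240,5,'a_t.png')
c=cams.read_camera('side');crop(c,245,145,375,285,4,'a_s.png')
E
```

```text
t: 3.78
ee_pos: [0.4888, 0.085, 0.0701]
tool_rot: [0.036, 0.707, 0.036, -0.706]
ft_force: [0.4, -0.4, 1.0]
gripper_width: 0.0557
t 3.77 board xy mm [-60.8  -6. ] z 70.1 F [ 0.4 -0.4  1. ] w 0.0557
tool axes x [ 0.001  0.    -1.   ] y [ 0.102 -0.995  0.   ] z [-0.995 -0.102 -0.001] q6 1.49
offset now-axes [ 0.9  -0.03 -0.03] spin units -0.0125
offset after-spin axes [ 0.9  -0.03 -0.03] y2 [ 0.103 -0.995  0.   ]
```

View pics/a_t.png

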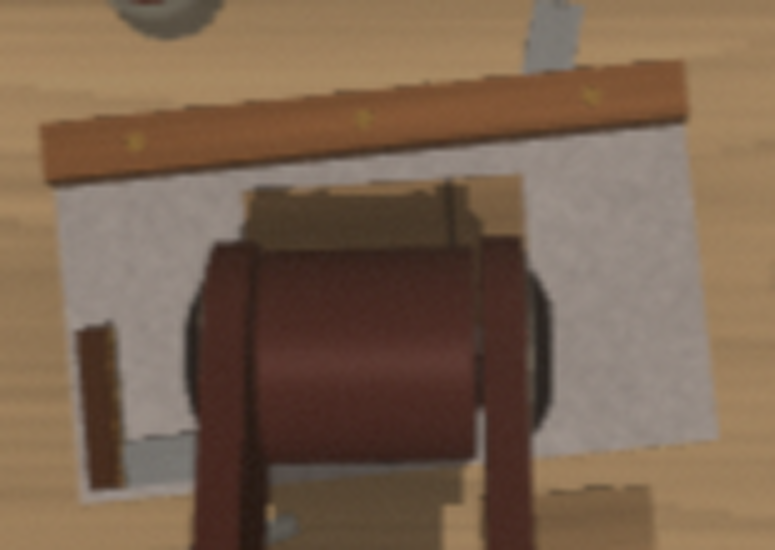

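View pics/a_s.png

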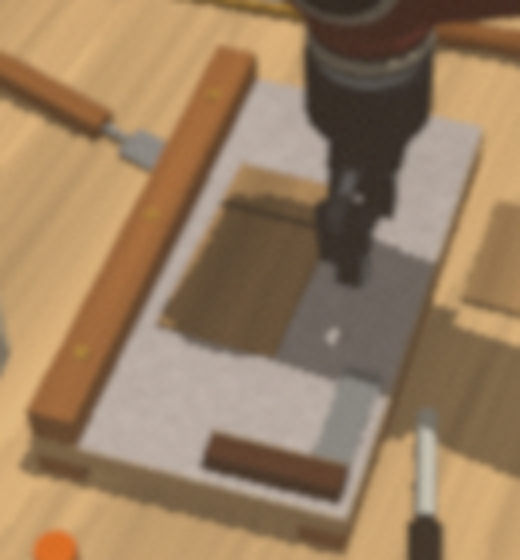

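The side view shows the fingers in front of the panel and clear of the square. I'll lower them in small steps until they feel the deck.

```bash
python3 -m pendant '{"offset":[[0.4,0,0],[0.5,0,0],[0,0,0]],"spin":[0,0,0],"jaw":[0.65,0.65,0.65]}'
for i in 1 ; do python3 -m pendant '{"offset":[[0.07,0,0],[0,0,0]],"spin":[0,0],"jaw":[0.65,0.65]}'; python3 -m pendant '{"offset":[[0.07,0,0],[0,0,0]],"spin":[0,0],"jaw":[0.65,0.65]}'; done
```

```text
t: 4.25
ee_pos: [0.4865, 0.085, 0.0401]
tool_rot: [-0.036, -0.705, -0.036, 0.708]
ft_force: [0.6, 0.3, 0.3]
gripper_width: 0.0557
t: 4.5
ee_pos: [0.4884, 0.085, 0.0403]
tool_rot: [0.036, 0.706, 0.036, -0.706]
ft_force: [0.8, -0.3, -0.4]
gripper_width: 0.0557
t: 4.75
ee_pos: [0.4883, 0.085, 0.0381]
tool_rot: [0.036, 0.706, 0.036, -0.706]
ft_force: [-0.7, -0.1, -0.4]
gripper_width: 0.0554
```

```bash
python3 -m pendant '{"offset":[[0.05,0,0],[0,0,0]],"spin":[0,0],"jaw":[0.65,0.65]}'; python3 -m pendant '{"offset":[[0.05,0,0],[0,0,0]],"spin":[0,0],"jaw":[0.65,0.65]}'
```

```text
t: 5.0
ee_pos: [0.4882, 0.085, 0.0365]
tool_rot: [-0.036, -0.706, -0.036, 0.706]
ft_force: [0.3, -0.0, -0.9]
gripper_width: 0.0561
t: 5.25
ee_pos: [0.4885, 0.0851, 0.036]
tool_rot: [-0.036, -0.706, -0.036, 0.706]
ft_force: [-2.4, -0.1, 6.9]
gripper_width: 0.0555
```

```bash
python3 - <<'E'
from h import *
c=cams.read_camera('side');crop(c,300,170,370,240,8,'b_s.png')
E
```

```text
(no output)
```

View pics/b_s.png

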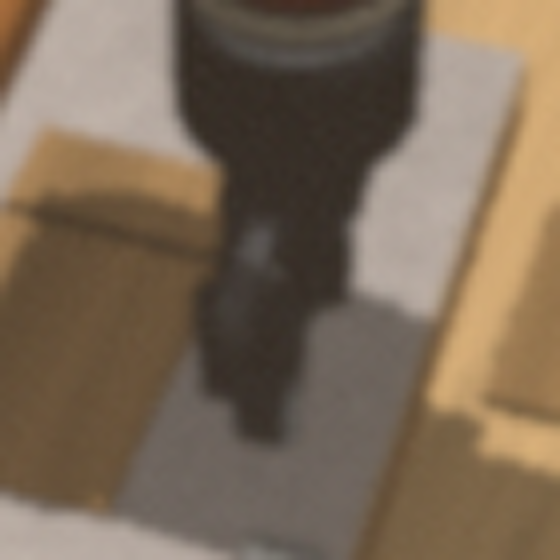

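Contact with the deck came at TCP z≈0.036. I'll raise 2–3 mm and push toward the fence, which is the tool's -z direction.

```bash
python3 -m pendant '{"offset":[[-0.1,0,0],[0,0,-0.2],[0,0,-0.2],[0,0,-0.2],[0,0,-0.15],[0,0,-0.15],[0,0,-0.15],[0,0,0]],"spin":[0,0,0,0,0,0,0,0],"jaw":[0.65,0.65,0.65,0.65,0.65,0.65,0.65,0.65]}'
python3 - <<'E'
from h import *
plan(-.021,-.005,.038)
c=cams.read_camera('top');crop(c,230,130,385,240,5,'c_t.png')
c=cams.read_camera('side');crop(c,245,145,375,285,4,'c_s.png')
E
```

```text
t: 6.3
ee_pos: [0.5199, 0.0883, 0.0382]
tool_rot: [0.036, 0.706, 0.036, -0.706]
ft_force: [0.9, -0.2, 0.9]
gripper_width: 0.0554
t 6.3 board xy mm [-29.5  -5.9] z 38.2 F [ 0.9 -0.2  0.9] w 0.0554
tool axes x [ 0.  0. -1.] y [ 0.102 -0.995 -0.   ] z [-0.995 -0.102 -0.   ] q6 1.5
offset now-axes [ 0.01 -0.03 -0.28] spin units -0.0125
offset after-spin axes [ 0.01 -0.03 -0.28] y2 [ 0.103 -0.995 -0.   ]
```

View pics/c_s.png

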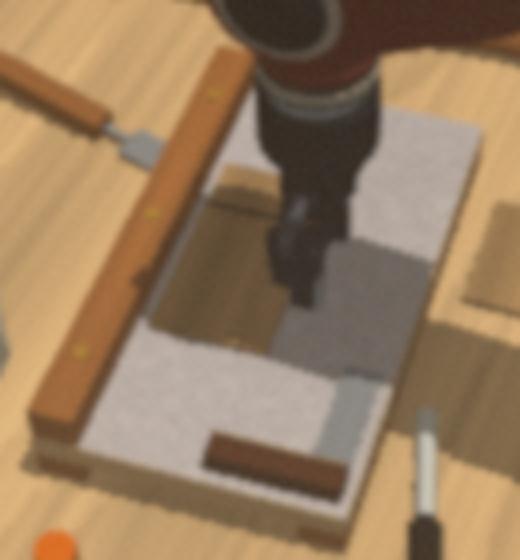

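The panel has moved back and is squaring up, with a gap of about 8 mm left. I'll keep going gently.

```bash
python3 -m pendant '{"offset":[[0,0,-0.1],[0,0,-0.1],[0,0,0]],"spin":[0,0,0],"jaw":[0.65,0.65,0.65]}'; python3 -m pendant '{"offset":[[0,0,-0.06],[0,0,0]],"spin":[0,0],"jaw":[0.65,0.65]}'
```

```text
t: 6.78
ee_pos: [0.5259, 0.0889, 0.0382]
tool_rot: [0.036, 0.706, 0.036, -0.706]
ft_force: [-0.1, -0.0, 0.1]
gripper_width: 0.0554
t: 7.02
ee_pos: [0.5275, 0.089, 0.0381]
tool_rot: [0.036, 0.706, 0.036, -0.706]
ft_force: [0.2, 0.8, 0.1]
gripper_width: 0.0555
```

```bash
python3 -m pendant '{"offset":[[0,0,-0.06],[0,0,0]],"spin":[0,0],"jaw":[0.65,0.65]}'
```

```text
t: 7.28
ee_pos: [0.5286, 0.0892, 0.0379]
tool_rot: [-0.036, -0.706, -0.036, 0.707]
ft_force: [-3.7, -0.4, 1.0]
gripper_width: 0.0557
```

```bash
python3 -m pendant '{"offset":[[0,0,-0.06],[0,0,0]],"spin":[0,0],"jaw":[0.65,0.65]}';  python3 - <<'E'
from h import *
plan(-.021,-.005,.038)
c=cams.read_camera('top');crop(c,230,130,385,240,5,'d_t.png')
c=cams.read_camera('side');crop(c,245,145,375,285,4,'d_s.png')
E
```

```text
t: 7.52
ee_pos: [0.5287, 0.0892, 0.0377]
tool_rot: [-0.036, -0.704, -0.036, 0.708]
ft_force: [-9.4, -1.5, 6.9]
gripper_width: 0.0553
t 7.53 board xy mm [-20.7  -5.9] z 37.7 F [-9.4 -1.5  6.9] w 0.0553
tool axes x [-0.006 -0.001 -1.   ] y [ 0.102 -0.995  0.   ] z [-0.995 -0.102  0.006] q6 1.5
offset now-axes [-0.01 -0.03  0.01] spin units -0.0
offset after-spin axes [-0.01 -0.03  0.01] y2 [ 0.103 -0.995  0.   ]
```

View pics/d_s.png

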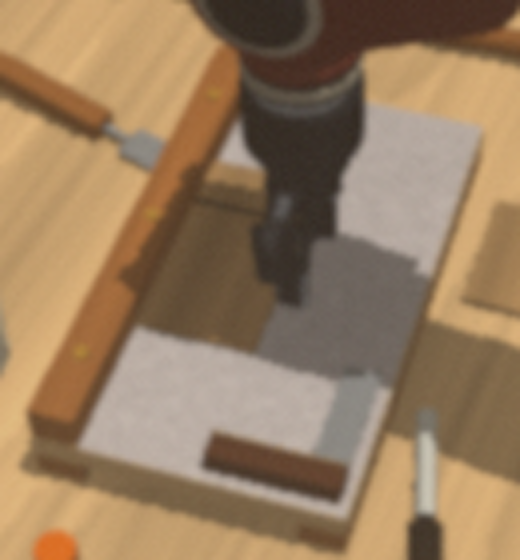

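The panel is flat against the fence: force is 9 N and the fingertip position matches the front edge at −10 mm. I'll back off, lift, shut the jaws and go to the left end.

```bash
python3 -m pendant '{"offset":[[0,0,0.2],[0,0,0.5],[-1,0,0],[-1,-0.5,0],[0,-1,-0.7],[0,-1,-0.7],[0,-1,-0.7],[0,0,0]],"spin":[0,0,0,0,0,0,0,0],"jaw":[0.65,0.65,0.65,0,0,0,0,0]}';  python3 - <<'E'
from h import *
plan(.026,.105,.046)
for n in('top','side'):
  c=cams.read_camera(n);crop(c,230,130,385,285,3,'e_%s.png'%n)
E
```

```text
t: 8.62
ee_pos: [0.5623, 0.1996, 0.0983]
tool_rot: [0.037, 0.707, 0.037, -0.706]
ft_force: [-0.1, -0.1, 0.6]
gripper_width: -0.0003
t 8.62 board xy mm [ 24.  100.5] z 98.3 F [-0.1 -0.1  0.6] w -0.0003
tool axes x [ 0.001  0.    -1.   ] y [ 0.104 -0.995 -0.   ] z [-0.995 -0.104 -0.001] q6 1.68
offset now-axes [ 1.74 -0.15 -0.06] spin units 0.0125
offset after-spin axes [ 1.74 -0.15 -0.06] y2 [ 0.103 -0.995 -0.   ]
```

View pics/e_side.png

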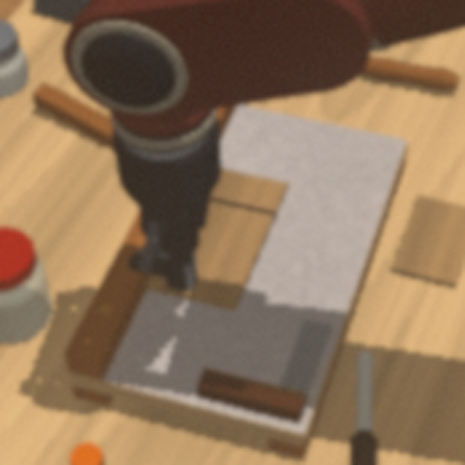

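View pics/e_top.png

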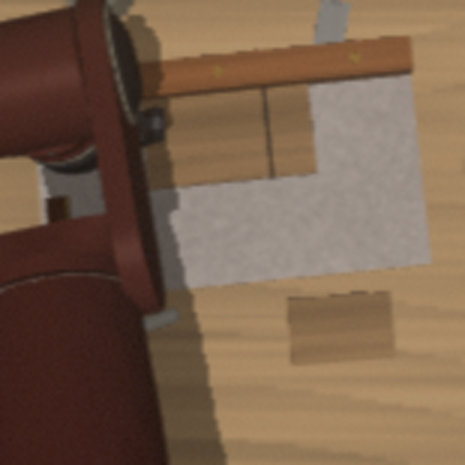

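Both views show the panel against the fence and the shut fingers to its left. I'll lower them next to the left end.

```bash
python3 -m pendant '{"offset":[[0,-0.4,0],[1,0,0],[0.5,0,0],[0.3,0,0],[0,0,0]],"spin":[0,0,0,0,0],"jaw":[0,0,0,0,0]}'
```

```text
t: 9.35
ee_pos: [0.5604, 0.2098, 0.0435]
tool_rot: [-0.036, -0.706, -0.036, 0.707]
ft_force: [-0.1, -0.1, -0.0]
gripper_width: -0.0
```

```bash
python3 - <<'E'
from h import *
plan(.026,.105,.042)
c=cams.read_camera('side');crop(c,245,145,375,285,4,'f_s.png')
E
```

```text
t 9.35 board xy mm [ 23.2 110.8] z 43.5 F [-0.1 -0.1 -0. ] w -0.0
tool axes x [-0.001 -0.    -1.   ] y [ 0.101 -0.995  0.   ] z [-0.995 -0.101  0.001] q6 1.7
offset now-axes [ 0.05  0.19 -0.1 ] spin units -0.0125
offset after-spin axes [ 0.05  0.19 -0.09] y2 [ 0.103 -0.995  0.   ]
```

View pics/f_s.png

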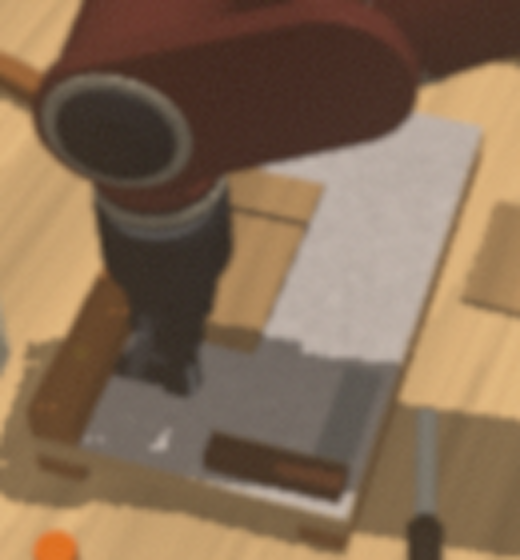

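```bash
python3 -m pendant '{"offset":[[0.04,0.3,0],[0,0.4,0],[0,0.3,-0.01],[0,0.3,-0.01],[0,0.3,-0.01],[0,0.3,-0.01],[0,0.3,-0.01],[0,0.2,-0.01],[0,0.1,0],[0,0,0]],"spin":[0,0,0,0,0,0,0,0,0,0],"jaw":[0,0,0,0,0,0,0,0,0,0]}';  python3 - <<'E'
from h import *
plan(.026,.105,.042)
for n in('top','side'):
  c=cams.read_camera(n);crop(c,230,130,385,285,3,'g_%s.png'%n)
E
```

```text
t: 10.65
ee_pos: [0.5703, 0.1355, 0.0429]
tool_rot: [0.036, 0.706, 0.036, -0.706]
ft_force: [0.3, 0.2, -0.7]
gripper_width: -0.0001
t 10.65 board xy mm [25.4 35.9] z 42.9 F [ 0.3  0.2 -0.7] w -0.0001
tool axes x [ 0. -0. -1.] y [ 0.101 -0.995  0.   ] z [-0.995 -0.101 -0.   ] q6 1.58
offset now-axes [ 0.03 -2.3  -0.02] spin units -0.0125
offset after-spin axes [ 0.03 -2.3  -0.02] y2 [ 0.103 -0.995  0.   ]
```

View pics/g_side.png

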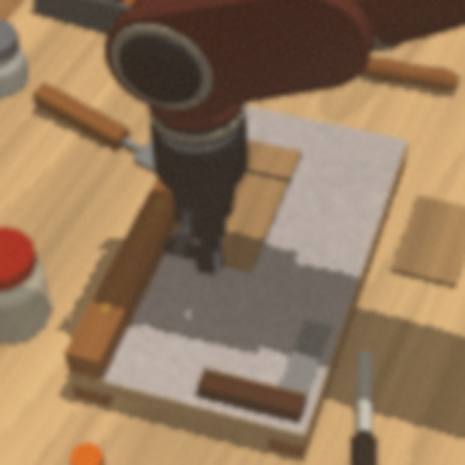

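View pics/g_top.png

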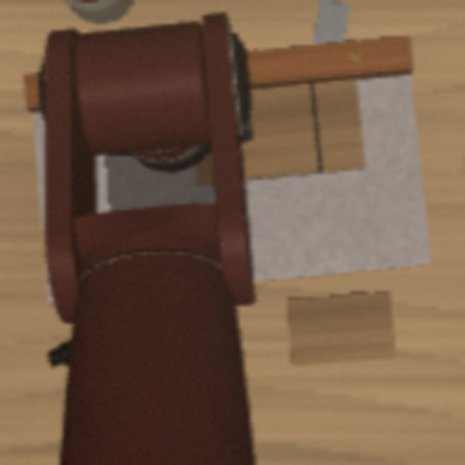

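```bash
cat >> h.py <<'E'
def line(n,ylo,yhi,xs=np.arange(-.004,.062,.004)):
    c=cams.read_camera(n); g=cv2.cvtColor(c['frame'],cv2.COLOR_RGB2GRAY).astype(np.float32); out=[]
    ys=np.arange(ylo,yhi,.0005)
    for x in xs:
        P=np.array([b2w(x,y,.046) for y in ys]); uv=proj(c,P).astype(np.float32)
        v=cv2.remap(g,uv[:,0][None],uv[:,1][None],cv2.INTER_CUBIC)[0]
        w=np.clip(np.median(v)-4-v,0,None); k=np.argmax(w); m=abs(ys-ys[k])<.006
        out.append((x,(ys[m]*w[m]).sum()/max(w[m].sum(),1e-6),w.max()))
    o=np.array(out); f=np.polyfit(o[:,0],o[:,1],1)
    print(n,'line y mm at each x',(o[:,1]*1e3).round(1),'depth',o[:,2].round(0),'median',np.median(o[:,1]).round(4),'slope',f[0].round(4))
E
python3 - <<'E'
from h import *
line('top',-.1,-.065); line('side',-.1,-.065)
E
```

```text
top line y mm at each x [-80.8 -81.  -81.  -81.1 -80.8 -80.6 -80.6 -80.9 -80.9 -80.9 -80.8 -80.9
 -80.5 -80.7 -81.1 -81.2 -81.1] depth [31. 36. 38. 32. 26. 28. 33. 29. 30. 28. 23. 26. 31. 23. 26. 29. 28.] median -0.0809 slope -0.0017
side line y mm at each x [-82.6 -82.7 -83.  -83.1 -82.6 -82.8 -83.  -82.8 -82.8 -82.7 -84.1   0.
   0.    0.    0.    0.    0. ] depth [28. 30. 26. 26. 26. 27. 28. 29. 25. 17.  4.  0.  0.  0.  0.  0.  0.] median -0.0827 slope 1.6728
```

Line is square to the board (slope about 0). Measured against each view's own board end, the remaining travel is 88.5 mm (top) and 88.2 mm (side), so the two views agree.

```bash
python3 -m pendant '{"offset":[[0,0.2,0],[0,0.3,-0.01],[0,0.35,-0.01],[0,0.35,-0.01],[0,0.35,-0.01],[0,0.35,-0.01],[0,0.3,0],[0,0.2,0],[0,0.1,0],[0,0,0]],"spin":[0,0,0,0,0,0,0,0,0,0],"jaw":[0,0,0,0,0,0,0,0,0,0]}';  python3 - <<'E'
from h import *
plan(.026,.105,.042)
line('top',-.18,-.14); line('side',-.18,-.14)
for n in('top','side'):
  c=cams.read_camera(n);crop(c,230,130,385,285,3,'i_%s.png'%n)
E
```

```text
t: 12.1
ee_pos: [0.5794, 0.0611, 0.043]
tool_rot: [0.036, 0.706, 0.036, -0.706]
ft_force: [0.1, -0.5, -0.3]
gripper_width: 0.0002
t 12.1 board xy mm [ 26.9 -39.1] z 43.0 F [ 0.1 -0.5 -0.3] w 0.0002
tool axes x [ 0. -0. -1.] y [ 0.101 -0.995  0.   ] z [-0.995 -0.101 -0.   ] q6 1.45
offset now-axes [ 0.03 -4.8   0.03] spin units -0.0125
offset after-spin axes [ 0.03 -4.8   0.03] y2 [ 0.103 -0.995  0.   ]
top line y mm at each x [-155.4 -155.7 -155.8 -155.9 -155.7 -155.6 -155.4 -155.7 -155.9 -156.
 -156.1 -155.7 -155.3 -155.5 -155.8 -156.  -156.1] depth [35. 33. 39. 36. 25. 29. 38. 33. 36. 31. 29. 25. 30. 26. 27. 31. 32.] median -0.1557 slope -0.0041
side line y mm at each x [-157.5 -157.9 -158.  -158.  -157.8 -157.5 -157.9 -157.6 -157.7 -158.8
 -161.1    0.     0.     0.     0.     0.     0. ] depth [23. 23. 24. 23. 23. 22. 24. 23. 24. 18.  7.  0.  0.  0.  0.  0.  0.] median -0.1576 slope 3.1858
```

View pics/i_side.png

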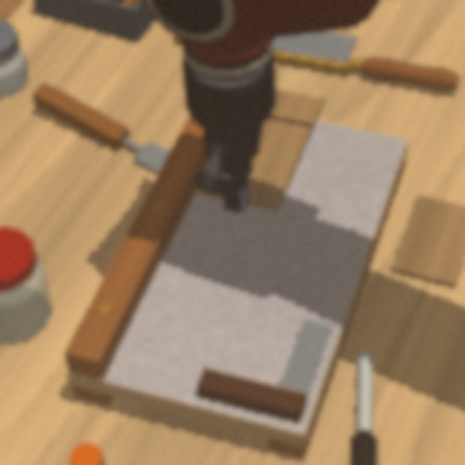

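View pics/i_top.png

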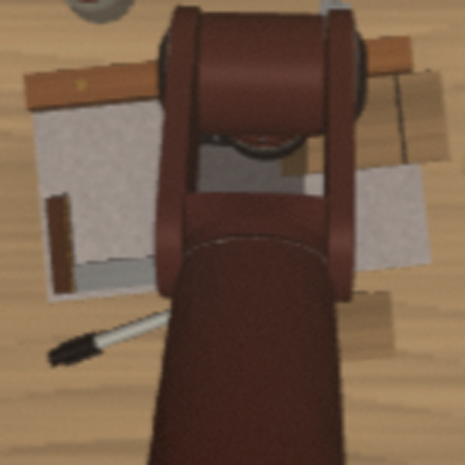

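Panel still flush in both views, about 13.5 mm to go. I'll do the last part slowly.

```bash
python3 -m pendant '{"offset":[[0,0.1,0],[0,0.15,0],[0,0.1,0],[0,0.05,0],[0,0,0]],"spin":[0,0,0,0,0],"jaw":[0,0,0,0,0]}';  python3 - <<'E'
from h import *
plan(.026,.105,.042)
line('top',-.185,-.15); line('side',-.185,-.15,np.arange(-.004,.026,.004))
for n in('top','side'):
  c=cams.read_camera(n);crop(c,300,130,400,230,6,'j_%s.png'%n) if n=='top' else crop(c,280,140,380,220,7,'j_side.png')
E
```

```text
t: 12.92
ee_pos: [0.5806, 0.049, 0.0429]
tool_rot: [0.036, 0.706, 0.036, -0.706]
ft_force: [-1.0, -0.4, 0.4]
gripper_width: 0.0002
t 12.93 board xy mm [ 26.8 -51.2] z 42.9 F [-1.  -0.4  0.4] w 0.0002
tool axes x [ 0. -0. -1.] y [ 0.101 -0.995  0.   ] z [-0.995 -0.101 -0.   ] q6 1.43
offset now-axes [ 0.03 -5.21  0.03] spin units -0.0125
offset after-spin axes [ 0.03 -5.21  0.03] y2 [ 0.103 -0.995  0.   ]
top line y mm at each x [-167.8 -167.4 -167.3 -167.2 -167.7 -167.8 -167.8 -167.6 -167.3 -167.5
 -167.6 -167.7 -167.8 -167.7 -167.4 -167.5 -167.7] depth [35. 27. 30. 33. 29. 36. 35. 25. 26. 29. 26. 30. 30. 22. 25. 31. 28.] median -0.1676 slope -0.0016
side line y mm at each x [-169.6 -169.6 -169.6 -170.2 -169.9 -169.5 -169.7 -170.2] depth [22. 26. 27. 23. 22. 23. 22. 24.] median -0.1697 slope -0.0108
```

View pics/j_top.png

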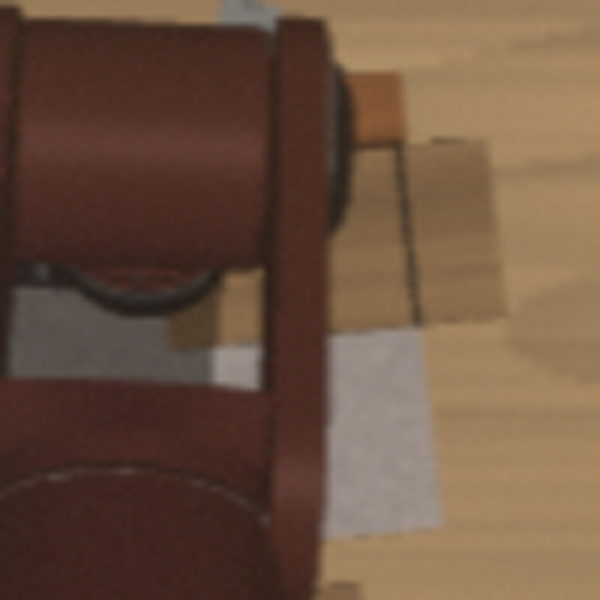

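View pics/j_side.png

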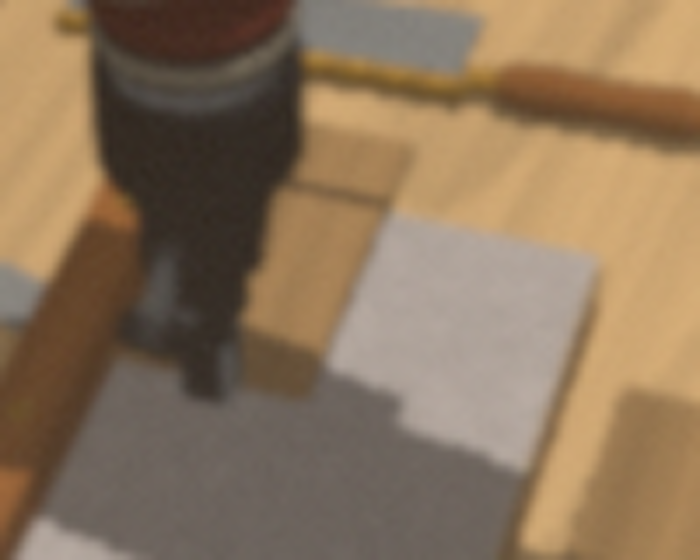

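About 1.5 mm remains (top 1.9, side 1.2).

```bash
python3 -m pendant '{"offset":[[0,0.05,0],[0,0,0],[0,0,0]],"spin":[0,0,0],"jaw":[0,0,0]}';  python3 - <<'E'
from h import *
plan(.026,.105,.042)
line('top',-.185,-.15); line('side',-.185,-.15,np.arange(-.004,.026,.004))
E
```

```text
t: 13.5
ee_pos: [0.5807, 0.0477, 0.0429]
tool_rot: [0.036, 0.706, 0.036, -0.706]
ft_force: [0.0, -0.3, -0.5]
gripper_width: -0.0002
t 13.5 board xy mm [ 26.8 -52.5] z 42.9 F [ 0.  -0.3 -0.5] w -0.0002
tool axes x [ 0. -0. -1.] y [ 0.102 -0.995  0.   ] z [-0.995 -0.102 -0.   ] q6 1.42
offset now-axes [ 0.03 -5.25  0.03] spin units -0.0125
offset after-spin axes [ 0.03 -5.25  0.03] y2 [ 0.103 -0.995  0.   ]
top line y mm at each x [-168.5 -168.9 -168.7 -168.8 -168.6 -168.7 -168.6 -168.9 -168.8 -169.
 -168.7 -168.5 -168.6 -168.9 -168.8 -169.1 -168.8] depth [32. 33. 36. 31. 28. 29. 32. 32. 33. 29. 26. 25. 25. 26. 31. 29. 26.] median -0.1688 slope -0.0026
side line y mm at each x [-170.4 -170.5 -170.9 -170.7 -170.4 -170.8 -171.  -171. ] depth [23. 20. 23. 21. 25. 25. 27. 26.] median -0.1708 slope -0.0163
```

Within 0.1–0.7 mm of the end. I'll back off along the fence, lift, and clear the view for a last check.

```bash
python3 -m pendant '{"offset":[[0,-0.2,0],[0,-0.5,0],[-1,0,0],[-1,0,0],[-1,0,0],[-1,0,0],[-0.5,0.5,1],[0,1,1],[0,1,1],[0,1,1]],"spin":[0,0,0,0,0,0,0,0,0,0],"jaw":[0,0,0,0,0,0,0,0,0,0]}'
python3 -m pendant '{"offset":[[0,1,0.8],[0,1,0.8],[0,1,0.8],[0,1,0.5],[0,1,0.5],[0,1,0],[0,1,0],[0,1,0],[0,1,0],[0,0,0]],"spin":[0,0,0,0,0,0,0,0,0,0],"jaw":[0,0,0,0,0,0,0,0,0,0]}'
python3 - <<'E'
from h import *
for n in('top','side'):
  c=cams.read_camera(n); cv2.imwrite(f'pics/k_{n}.png',c['frame'][:,:,::-1])
  crop(c,230,130,385,240,5,'kz_top.png') if n=='top' else crop(c,245,145,380,285,4,'kz_side.png')
line('top',-.185,-.15); line('side',-.185,-.15,np.arange(-.004,.062,.004))
E
```

```text
t: 14.85
ee_pos: [0.469, -0.0479, 0.178]
tool_rot: [0.036, 0.706, 0.036, -0.706]
ft_force: [-0.3, -0.1, 0.2]
gripper_width: -0.0003
t: 16.1
ee_pos: [0.3963, -0.3276, 0.1779]
tool_rot: [-0.035, -0.706, -0.036, 0.706]
ft_force: [0.2, 0.4, -0.2]
gripper_width: 0.0002
top line y mm at each x [-168.5 -169.  -168.8 -168.8 -168.7 -168.5 -168.6 -169.  -168.8 -169.
 -168.6 -168.6 -168.6 -169.  -168.9 -168.9 -168.8] depth [29. 31. 35. 29. 27. 28. 31. 30. 30. 27. 23. 21. 23. 22. 28. 29. 24.] median -0.1688 slope -0.0022
side line y mm at each x [-170.4 -170.5 -170.9 -171.  -170.5 -170.8 -170.9 -171.  -170.9 -171.5
 -171.2 -170.8 -170.7 -171.1 -171.1 -170.4 -170.8] depth [21. 19. 23. 20. 22. 24. 23. 25. 22. 18. 17. 20. 19. 17. 18. 18. 17.] median -0.1709 slope -0.0037
```

View pics/kz_top.png

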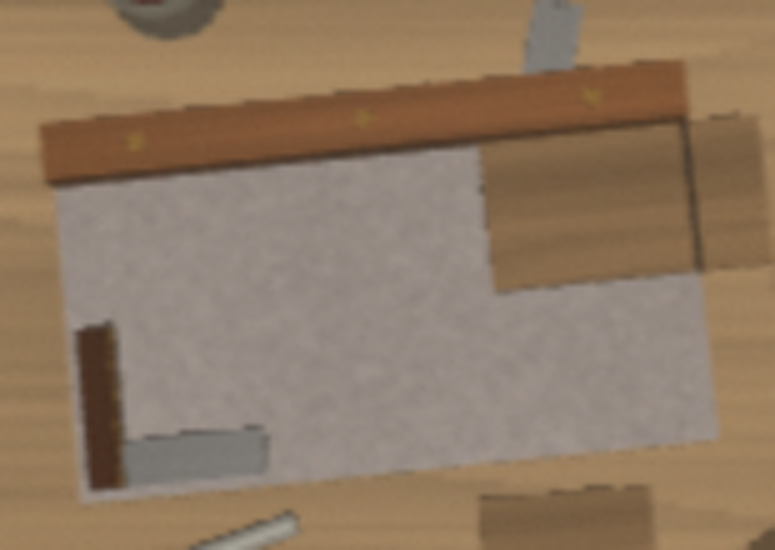

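View pics/k_side.png

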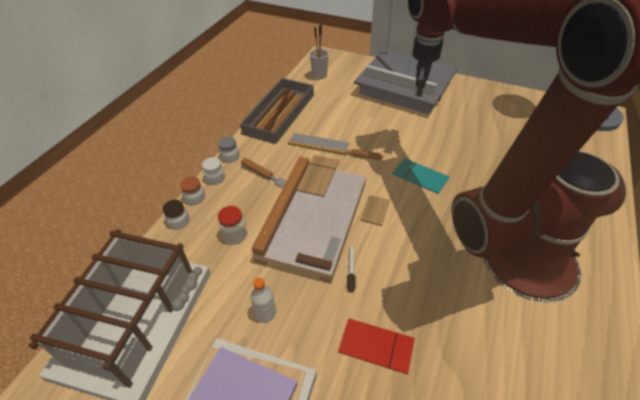

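View pics/kz_side.png

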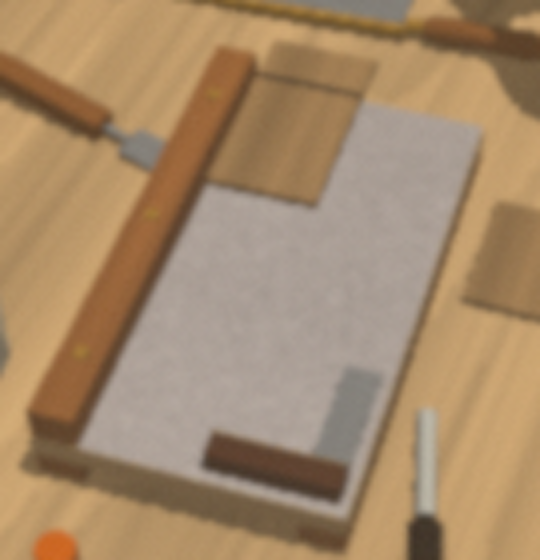

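The top view shows the line (685,122)–(700,270) running on from the deck's right edge (700,270)–(716,438), with the panel against the fence. Nothing else has moved. One check of flushness in numbers before handing in.

```bash
python3 - <<'E'
from h import *
def edge(n,ys,lo,hi,z):
    c=cams.read_camera(n);S=cv2.cvtColor(c['frame'],cv2.COLOR_RGB2HSV)[...,1].astype(np.float32);xs=np.arange(lo,hi,.0004);o=[]
    for y in ys:
        uv=proj(c,[b2w(x,y,z) for x in xs]).astype(np.float32);v=cv2.GaussianBlur(cv2.remap(S,uv[:,0][None],uv[:,1][None],cv2.INTER_LINEAR),(9,1),0)[0]
        o.append(xs[np.argmax(np.gradient(v))])
    o=np.array(o);print(n,(o*1e3).round(1),'slope',np.polyfit(ys,o,1)[0].round(4))
ys=np.arange(-.16,-.065,.01)
for n in('top','side'): edge(n,ys,-.03,.015,.046)
for n in('top','side'): edge(n,np.arange(-.04,.15,.02),.055,.085,.040)
E
```

```text
top [-11.6 -10.8 -10.4 -11.6 -10.4 -10.  -11.2 -10.4 -11.6 -10.8] slope 0.0019
side [-10.4  -8.8 -10.8  -9.2 -10.4 -10.8  -9.2  -9.2  -9.6  -9.6] slope 0.0056
top [71.4 71.  70.6 71.8 71.4 71.  70.6 72.2 71.4 71. ] slope 0.001
side [73.4 73.  73.  72.6 72.6 72.6 73.  73.  73.  73. ] slope -0.0007
```

```bash
python3 - <<'E'
from h import *
def edge(n,f,ys,lo,hi,z):
    c=cams.read_camera(n);im=cv2.imread(f);S=cv2.cvtColor(im,cv2.COLOR_BGR2HSV)[...,1].astype(np.float32);xs=np.arange(lo,hi,.0004);o=[]
    for y in ys:
        uv=proj(c,[b2w(x,y,z) for x in xs]);uv=((uv-[230,130]+.5)*3-.5).astype(np.float32);v=cv2.GaussianBlur(cv2.remap(S,uv[:,0][None],uv[:,1][None],cv2.INTER_LINEAR),(9,1),0)[0]
        o.append(xs[np.argmax(np.gradient(v))])
    o=np.array(o);print(f,(o*1e3).round(1),'mean',o.mean().round(4),'slope',np.polyfit(ys,o,1)[0].round(4))
    return o
for n in('top','side'):
    edge(n,f'pics/e_{n}.png',np.arange(-.07,.03,.01),-.03,.015,.046)
    c=cams.read_camera(n);crop(c,230,130,385,285,3,f'l_{n}.png')
    edge(n,f'pics/l_{n}.png',np.arange(-.16,-.065,.01),-.03,.015,.046)
E
```

```text
pics/e_top.png [-10.8 -10.8 -10.8 -10.4 -10.4 -10.8 -10.8 -10.8 -10.4 -10.4] mean -0.0106 slope 0.0029
pics/l_top.png [-11.2 -10.8 -10.8 -10.8 -10.4 -10.8 -10.8 -10.8 -10.8 -10.8] mean -0.0108 slope 0.0019
pics/e_side.png [-10.   -9.6 -10.   -9.2 -10.   -9.2  -9.6 -10.   -9.6  -9.6] mean -0.0097 slope 0.0019
pics/l_side.png [-10.   -9.6 -10.4 -10.   -9.6 -10.   -9.2  -9.6 -10.  -10. ] mean -0.0098 slope 0.0019
```

The front edge sits where it was straight after pressing against the fence (within 0.2 mm, parallel), so the panel is still flush. I'll hand in.

```bash
python3 - <<'E'
from plant import r
s=r.read_state();print(s['t'],s['ft_force'].round(1)); print(r.sign_off())
E
```

```text
16.8 [-0.2  0.   0.4]
the job is handed in; nothing more can be done
None
```

The panel is flat against the fence and its felt-pen line lies at the right-hand end of the board, with the marked piece sticking out past it. I pushed it back with both open fingertips until it pressed on the fence at about 9 N. Then I slid it right with shut fingers, backed off and handed in at 16.8 s.

**Line at the board end:** the line was 0.7 mm short of the end in the top view and within 0.1 mm in the side view. The two views differ by about 2 mm in absolute position, so I measured against each view's own board end.

**Against the fence:** the panel's front edge is parallel to the fence within 0.2° and within 0.2 mm of where it sat straight after pressing. My direct reading of the fence face from colour edges came out 1–3 mm farther back than the rest of the measurements. I put that down to shadow and shading on the fence and did not press again.

**Other objects:** the panel stayed flat on the deck, and nothing else looked moved in the last pictures.

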